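# Lantern on, spare-fuse box open

### The job

Get ready to change a fuse: press the button on top of the lantern all the way down with a fingertip and let it spring back, then push up the lid of the spare-fuse box (the wider box, with a flared finger lip along the near edge of its lid) and tip it over past upright so that it lies back against its stop and stays open by itself. Only touch and push: do not pinch the lip between the fingers, do not lift, carry, shove or tip the lantern, leave the narrower box with the knob shut, and leave the other things on the ledge where they are.

Things in the scene. Friction and masses are not known exactly. Their poses are not given: they have to be found in the camera images.
- lantern_button_top (a point): Centre of the top face of the lantern's round push button (32 mm across), which sits in a small housing on top of the lantern. Pressed straight down it travels 6 mm against a spring, about 4 N when fully down, and springs back when let go.
- lantern_button (a joint): Travel of the lantern's button in m: 0 is out, 0.006 fully down.
- lantern: Round blue plastic lantern standing loose on the ledge, 100 mm across the foot, 84 mm across the cap, cap 104 mm high with the button on top in its middle, about 0.6 kg. Origin at the centre of its underside, z up.
- fuse_hinge (a point): Middle of the hinge line of the spare-fuse box, on the top rim of its far wall, 70 mm above the ledge. The box is white plastic, fixed to the ledge, 80 mm deep (x) by 160 mm wide (y) by 70 mm high. Axes fixed to the box: y along the hinge, x points horizontally from the lip side to the hinge side (away from the robot, turned by the box's yaw), z up. The box reaches from here 80 mm to -x.
- lip_edge (a point): Middle of the free edge of the lid's finger lip: a strip 120 mm wide (along the hinge), 6 mm thick and 32 mm long that flares up and outwards at 45 degrees from the near edge of the lid, so that a fingertip fits under it in front of the box. With the lid shut this point is 104 mm to -x of the hinge line and 25 mm above it; the lip's root is 80 mm to -x, level with the lid. It moves with the lid. The lid is a plate 80 by 160 by 6 mm lying on the rim.
- fuse_lid (a joint): Opening angle of the spare-fuse box lid in rad: 0 shut, about 1.57 upright, stop at 2.0. The near edge swings up and over away from the robot. The near edge has to go up along its arc about the hinge: a level push on the lip alone can jam. The hinge is free and lightly damped and the lid weighs about 0.12 kg: left short of upright it falls shut, past upright it falls back on to its stop and stays.
- key_lid (a joint): Opening angle (rad) of the lid of the narrower white box (90 deep by 110 wide by 50 mm high, fixed, round knob on the lid). 0 shut; leave it shut.
- key_lid_hinge (a point): Middle of the hinge line of the narrower box, on the top rim of its far wall; the box reaches 90 mm towards the robot from here.
- tester_pen: Yellow voltage tester pen lying on the ledge, 140 mm long along its x, 16 mm thick; origin at its middle on the ledge. Leave alone.
- screwdriver: Screwdriver 170 mm long lying along its x. Leave alone.
- key_tray: Aluminium tray with a key ring in it, 90 x 100 x 14 mm; origin under its centre. Leave alone.
- dish: White ceramic dish, 76 mm across, 28 mm high; origin under its centre. Leave alone.
- screw_jar: Closed glass jar, 56 mm across, 75 mm high; origin under its centre. Leave alone.
- tape_roll: Black tape roll lying flat, 72 mm across, 19 mm high; origin under its centre. Leave alone.
There are look-alikes about, which are no part of the job. Several things have the shape of the lantern; the one meant has the colours described above. Leave any orange look-alike of the part that bears fuse_hinge alone.

How it is judged:
By the outcome, as a careful person would: the job done as asked, in the order asked, and still so for the second after the job is handed in, with the robot touching nothing.
It also fails if it takes over 48 s, if anything falls off the work surface, if the arm or the gripper's body presses on something with over 40 N, if the wrist force passes 120 N, or if a joint passes its speed limit or range.

### The arm

A 6-joint arm with a two-finger parallel gripper is mounted at the origin on the work surface. World frame = base frame: x ahead of the robot, y to its left, z up, the work surface at z = 0. Lengths are in m, angles in rad, forces in N, time in s.
With the tool pointing down it reaches from about 0.4 to 0.825 m from the base axis. Payload 7 kg.
Tool frame: the origin (TCP) lies between the finger pads; the fingertips stand 25 mm ahead of it and the grasp point (between the pads) lies 6 mm ahead of it (arm.tip_extent is the z of the fingertips in the tool frame, in m); z points along the fingers, x is the direction in which the jaws open and shut, and the axes are right-handed (so a half turn about z gives the same grasp; the last joint's range is limited). The gripper opens to 88 mm and grips with 3 to 60 N. Pads are 19 mm wide; open, the fingers measure 130 mm over their backs; the gripper's body (78 mm by 193 mm) begins 47 mm behind the grasp point.
Start: joints at [-0.89, 0.359, 0.012, 0, -1.224, -0.288], TCP at [0.258, -0.624, 0.252] pointing down, gripper open.
Joint ranges: [-3.07, 3.07], [-1.43, 2.12], [-1.02, 1.25], [-3.03, 1.67], [-3.05, -0], [-3.03, 3.03]. Speed limits (rad/s): [2.39, 2.39, 3.01, 3.14, 3.14, 3.14].

### API

Orientations are given as [roll, pitch, yaw] about the fixed x, y, z axes, in that order (R = Rz(yaw) Ry(pitch) Rx(roll)).
In Python, from station import monitor, grab_frame, job_done, arm gives the robot as it stands.
- The arm moves only by the shell command python3 -m jog 'ROWS' [FORCE]. ROWS is JSON, a list that holds one entry, the list of rows, each a list of 7 numbers: the shift along the world's x, y, z in m, then the turn, a rotation vector about the world's x, y, z in rad, then the opening, from 0 (shut) to 1 (fully open). In form: [[[dx, dy, dz, ax, ay, az, claw], ...]]. A call has 1 to 20 rows; each row shifts and turns the commanded pose from where the row before left it; what a row does not reach is not made up. A row lasts 1/8 s, in which the tool goes at most 62.5 mm and 10.7 degrees, less where a joint would pass 70% of its speed; a pose out of reach is approached as far as the arm can. A call is refused whole if a number of a shift passes 0.0625 or a number of a turn 0.188, either way. A call with a gripper value outside its range is refused whole. The fingers move at their own pace and stop on an object; FORCE is the grip in N (left out, the last holds). Time passes only in rows, so rows that do not move let the fingers close. It gives the time, the measured TCP pose, the force and the opening at its end, in the units of the state.
- monitor.get_state(): the state, without advancing time (a new reading comes with each control period).
- grab_frame(name): name is "scene" or "top" or "wrist"; returns a dict with "pixels" (400x640x3 uint8, red, green, blue), "K" (3x3 intrinsics, pixels), "view" (4x4, takes a point from world to camera coordinates); the wrist camera has in their place "hand_eye" (4x4, takes a point from camera to tool coordinates, whose origin is the TCP and whose axes are the tool frame's). Camera axes: x right, y down, z forward; pixel columns grow to the right and rows downward; lengths in m; the calibration is good to about 2 mm. A picture is of the moment at which its call begins: read the wrist's pose just before it. There is no depth.
- job_done(): hands the job in, once; it reports no verdict.
The state is a dict: "t": time; "q": joint angles; "qd": joint speeds; "joint_efforts": joint torques, N m; "eef_pos": TCP position; "ee_rot": TCP orientation; "force": force on the tool from outside, world axes, zero at the start; "moment": the same for the moment, N m; "width": finger opening in m.
Only numpy, scipy, OpenCV 4.12 (cv2) and the standard library are available. Lean on these libraries where they do the work, as an engineer would, in place of code of your own. Each camera call takes 0.05 s, during which the arm holds its last target.

## Working session

There is one attempt and no reset: what is moved stays moved. The work goes in short steps, Python scripts to look and compute and a shell command to move; the robot and the scene stay as the last step left them, time stands still between calls to the robot, and variables do not carry over. Pictures are saved under pics/ and viewed, and the job is handed in when it is done.

```bash
mkdir -p pics; ls; cat > h.py <<'E'
import numpy as np,cv2
from station import monitor,grab_frame,arm
def save(n,f): cv2.imwrite(f'pics/{n}.png',cv2.cvtColor(f['pixels'],cv2.COLOR_RGB2BGR)); np.savez(f'pics/{n}.npz',K=f['K'],view=f['view'])
def proj(n,P):
    d=np.load(f'pics/{n}.npz');c=d['view'][:3,:3]@np.array(P,float)+d['view'][:3,3];p=d['K']@c;return p[:2]/p[2]
def ray(n,u,v,z):
    d=np.load(f'pics/{n}.npz');R=d['view'][:3,:3];t=d['view'][:3,3];o=-R.T@t;r=R.T@np.linalg.inv(d['K'])@[u,v,1];return o+r*(z-o[2])/r[2]
def tri(obs):
    A=np.zeros((3,3));b=np.zeros(3)
    for n,u,v in obs:
        d=np.load(f'pics/{n}.npz');R=d['view'][:3,:3];o=-R.T@d['view'][:3,3];r=R.T@np.linalg.inv(d['K'])@[u,v,1];r/=np.linalg.norm(r)
        M=np.eye(3)-np.outer(r,r);A+=M;b+=M@o
    return np.linalg.solve(A,b)
def crop(n,m,x0,y0,x1,y1,s): 
    i=cv2.imread(f'pics/{n}.png')[y0:y1,x0:x1]; cv2.imwrite(f'pics/{m}.png',cv2.resize(i,None,fx=s,fy=s,interpolation=cv2.INTER_CUBIC))
E
python3 - <<'E'
from h import *
for n in('scene','top'): save(n,grab_frame(n))
s=monitor.get_state();print(s['t'],s['eef_pos'],s['ee_rot'],s['force'],s['width'],arm.tip_extent)
E
```

```text
pics
0.1 [ 0.25820892 -0.62322858  0.25072734] [-3.14144883e+00 -1.47547018e-03  1.96356076e+00] [-0.16814778  0.06827428  0.01504282] 0.08786438687193653 0.025
```

View pics/scene.png

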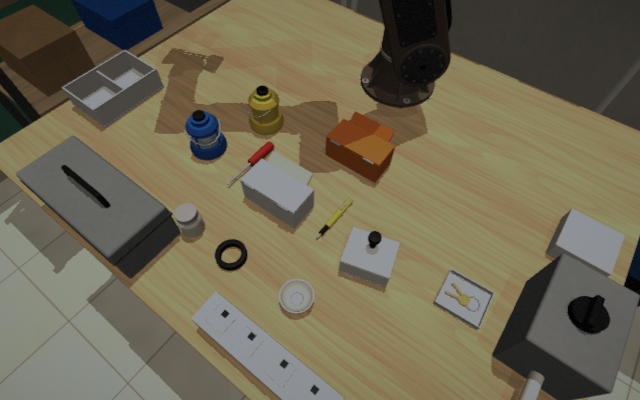

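View pics/top.png

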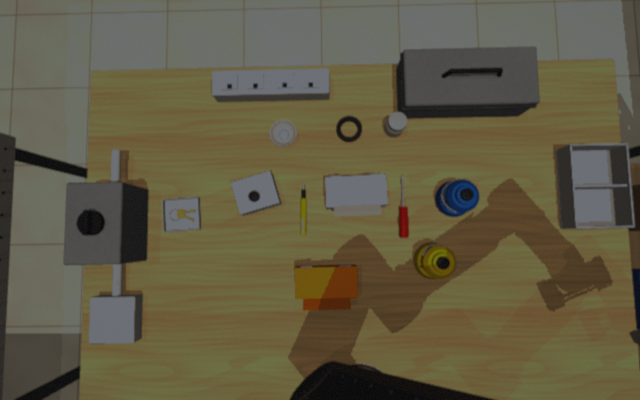

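Candidates: the blue lantern is at scene (205,135) and top (459,197). The yellow look-alike is at scene (264,108) and top (437,260). The white wide box with a lip is at scene (277,188) and top (356,192), its orange look-alike is at scene (360,145), and the narrow box with the knob is at scene (368,255). I choose the blue lantern and the white lipped box, and will check both in a close crop.

```bash
python3 - <<'E'
from h import *
crop('scene','c1',170,90,330,230,5)
crop('top','c2',310,160,490,280,4.4)
E
```

```text
(no output)
```

View pics/c1.png

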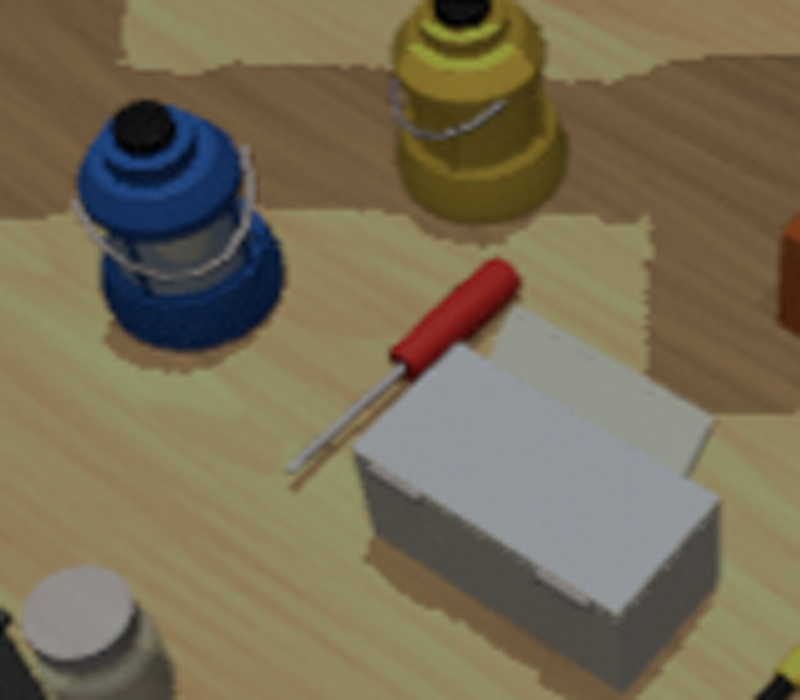

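View pics/c2.png

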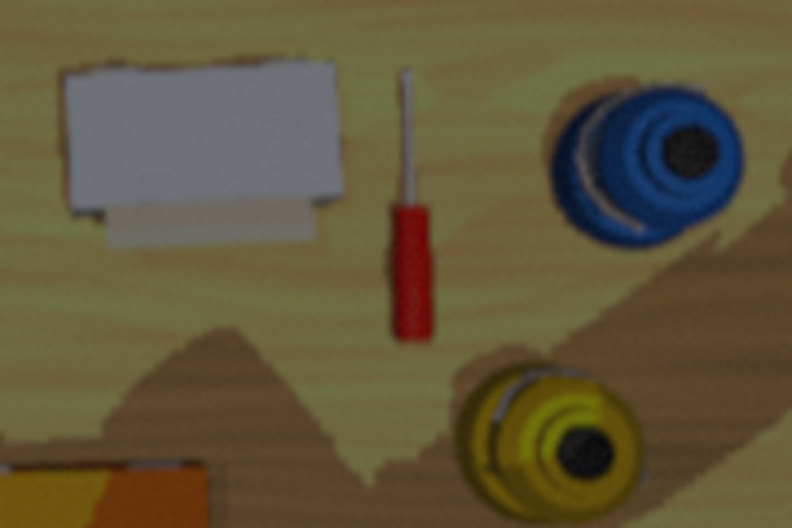

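The blue lantern's button is at scene (199.0,115.2) and top (466.8,194.5). The white wide box has its lip on the robot side.

```bash
python3 - <<'E'
from h import *
np.set_printoptions(precision=4,suppress=True)
S=lambda x,y:('scene',170+x/5-.4,90+y/5-.4); T=lambda x,y:('top',310+x/4.4-.4,160+y/4.4-.4)
def both(nm,s,t):
    P=tri([S(*s),T(*t)]);print(nm,P,'err',proj('scene',P)-S(*s)[1:],proj('top',P)-T(*t)[1:]);return P
both('button',(145,124),(690,152))
a=both('farR',(357,452),(335,62));b=both('farL',(620,615),(64,72));c=both('nearL',(720,500),(73,213));d=both('nearR',(463,345),(343,192))
e=both('lipR',(517,307),(315,240));f=both('lipL',(714,423),(108,249))
for n,q in zip('abcd',[(335,62),(64,72),(73,213),(343,192)]):print(n,ray(*T(*q),.076))
for q in[(357,452),(620,615),(720,500),(463,345)]:print(ray(*S(*q),.076))
print('lip mid',(e+f)/2,'hinge',(a+b)/2,np.linalg.norm(a-b),np.linalg.norm(a-d))
# other obstacles
for nm,p in dict(pen=(303,212),sd=(403,207),yl=(443,263)).items():print(nm,ray('top',*p,.1 if nm=='yl' else .01))
E
```

```text
button [ 0.556  -0.274   0.1197] err [-0.0593 -0.0092] [-0.0451  0.0398]
farR [ 0.6179 -0.0833  0.0669] err [-0.5951 -0.058 ] [-0.4147  0.3511]
farL [0.6144 0.0776 0.0732] err [-0.1951 -0.0148] [-0.1355  0.0999]
nearL [0.5317 0.0727 0.0641] err [0.303  0.0216] [ 0.2256 -0.1575]
nearR [ 0.5396 -0.085   0.0701] err [-0.7243 -0.0744] [-0.5442  0.4302]
lipR [ 0.5123 -0.0678  0.0854] err [0.3672 0.0341] [ 0.28   -0.2183]
lipL [0.5091 0.0523 0.0844] err [0.4529 0.0323] [ 0.3435 -0.2417]
a [ 0.6174 -0.083   0.076 ]
b [0.6143 0.0773 0.076 ]
c [0.5304 0.0732 0.076 ]
d [ 0.5402 -0.0855  0.076 ]
[ 0.6211 -0.0764  0.076 ]
[0.6154 0.0792 0.076 ]
[0.5385 0.077  0.076 ]
[ 0.5419 -0.0797  0.076 ]
lip mid [ 0.5107 -0.0078  0.0849] hinge [ 0.6162 -0.0028  0.07  ] 0.16105614649633518 0.07838645750976657
pen [0.5252 0.1375 0.01  ]
sd [ 0.5346 -0.1373  0.01  ]
yl [ 0.3869 -0.2151  0.1   ]
```

```bash
python3 - <<'E'
from h import *
np.set_printoptions(precision=4,suppress=True)
print([a for a in dir(arm) if a[0]!='_'])
for p in[(295,266),(357,266),(357,298),(295,298)]:print('orange',ray('top',*p,.076))
print(ray('top',327,309,.095))
save('w0',{**(w:=grab_frame('wrist')),'view':np.eye(4)});print(w['hand_eye'],w['K'])
E
```

```text
['Unreachable', 'tip_extent']
orange [0.3828 0.1555 0.076 ]
orange [ 0.3807 -0.0031  0.076 ]
orange [ 0.3004 -0.0013  0.076 ]
orange [0.3022 0.1562 0.076 ]
[0.2771 0.0752 0.095 ]
[[ 1.      0.0006  0.0002  0.0007]
 [-0.0006  0.9585  0.2851 -0.0778]
 [-0.0001 -0.2851  0.9585 -0.1355]
 [ 0.      0.      0.      1.    ]] [[334.5824   0.     316.2091]
 [  0.     334.5824 193.2099]
 [  0.       0.       1.    ]]
```

View pics/w0.png

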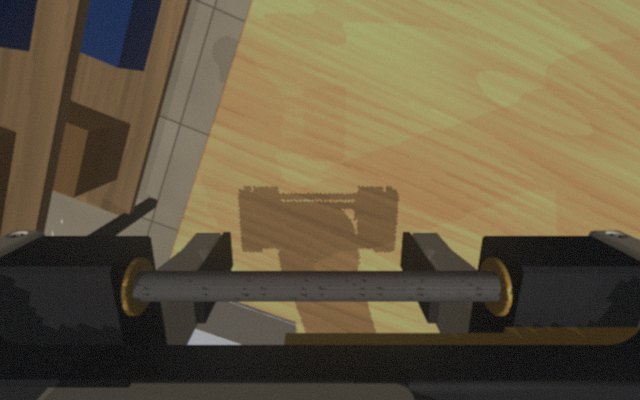

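```bash
python3 -m jog '[[[0.037,0.0437,0,0,0,0.17,0],[0.037,0.0437,0,0,0,0.17,0],[0.037,0.0437,0,0,0,0.17,0],[0.037,0.0437,0,0,0,0.17,0],[0.037,0.0437,0,0,0,0.17,0],[0.037,0.0437,0,0,0,0.17,0],[0.037,0.0437,0,0,0,0.17,0],[0.037,0.0437,0,0,0,0.17,0],[0,0,-0.03,0,0,0,0],[0,0,-0.03,0,0,0,0],[0,0,0,0,0,0,0],[0,0,0,0,0,0,0]]]' 20
python3 - <<'E'
from h import *
s=monitor.get_state();print(s['t'],s['eef_pos'],s['ee_rot'],s['force'],s['width'],s['q'])
save('w1',{**(w:=grab_frame('wrist')),'view':np.eye(4)});save('scene1',grab_frame('scene'));crop('scene1','c3',150,60,310,180,5)
E
```

```text
t: 1.65
eef_pos: [0.5548, -0.2744, 0.1927]
ee_rot: [-3.141, 0.001, -2.96]
force: [1.0, 0.6, 0.4]
width: 0.0007
1.65 [ 0.55481848 -0.27439192  0.19265048] [-3.14075807e+00  6.85458384e-04 -2.95952013e+00] [0.97437974 0.64623455 0.38392653] 0.0007084625570816622 [-1.43884956e-01  3.09731549e-01 -1.99953297e-01  6.54641849e-04
 -1.06019496e+00  3.25637531e-01]
```

View pics/w1.png

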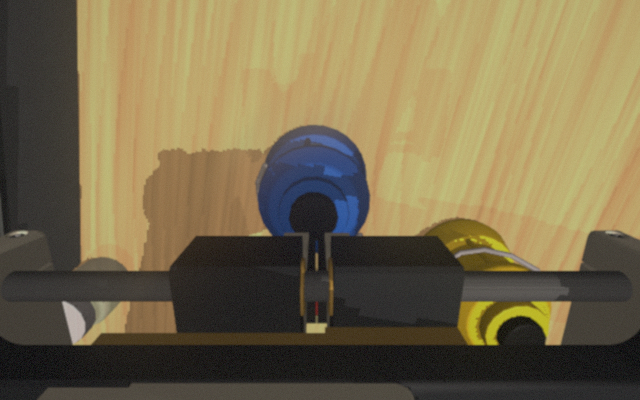

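View pics/c3.png

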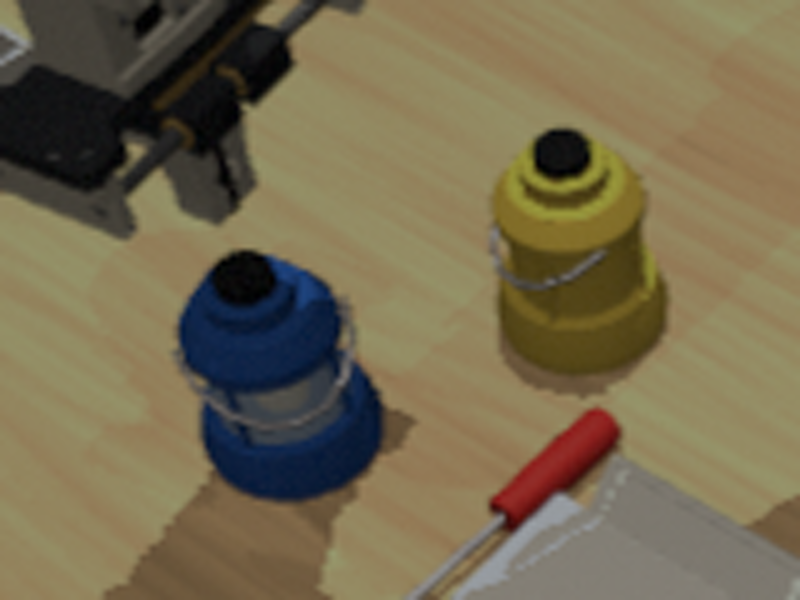

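The wrist view shows the blue lantern's button at (313,213). The closed tips are slim (about 25 mm), so they suit the 32 mm button. I'll cross-check the button position with this view.

```bash
python3 - <<'E'
from h import *
from scipy.spatial.transform import Rotation as Ro
w=grab_frame('wrist');s=monitor.get_state()
H=np.eye(4);H[:3,:3]=Ro.from_euler('xyz',s['ee_rot']).as_matrix();H[:3,3]=s['eef_pos']
M=H@w['hand_eye'];r=M[:3,:3]@np.linalg.inv(w['K'])@[313,212,1];o=M[:3,3]
print(s['eef_pos'],s['force'],[o+r*(z-o[2])/r[2] for z in(.117,.120)])
K=w['K'];c=np.linalg.inv(w['hand_eye'])@[0,0,.025,1];p=K@c[:3];print(p/p[2])
E
```

```text
[ 0.5549186  -0.27440812  0.19303959] [0.27743828 0.7729977  0.13055908] [array([ 0.55639513, -0.27468795,  0.117     ]), array([ 0.55655202, -0.27575109,  0.12      ])]
[314.42236777 245.76336323   1.        ]
```

```bash
python3 -m jog '[[[0.0015,-0.0005,-0.02,0,0,0,0],[0,0,-0.02,0,0,0,0],[0,0,-0.004,0,0,0,0],[0,0,0,0,0,0,0]]]'
python3 -m jog '[[[0,0,-0.003,0,0,0,0],[0,0,0,0,0,0,0]]]'
python3 -m jog '[[[0,0,-0.002,0,0,0,0],[0,0,0,0,0,0,0]]]'
python3 -m jog '[[[0,0,-0.002,0,0,0,0],[0,0,0,0,0,0,0]]]'
```

```text
t: 2.3
eef_pos: [0.5558, -0.2746, 0.1485]
ee_rot: [-3.141, 0.0, -2.96]
force: [-1.4, 0.9, 2.4]
width: 0.0005
t: 2.55
eef_pos: [0.5562, -0.2747, 0.1454]
ee_rot: [-3.141, 0.001, -2.96]
force: [-2.1, -0.5, 4.0]
width: 0.0004
t: 2.8
eef_pos: [0.5563, -0.2748, 0.1451]
ee_rot: [-3.14, 0.002, -2.959]
force: [-5.6, 2.9, 16.3]
width: 0.0006
t: 3.05
eef_pos: [0.5565, -0.275, 0.1448]
ee_rot: [-3.139, 0.002, -2.958]
force: [-9.7, 5.6, 28.6]
width: 0.0005
```

```bash
python3 - <<'E'
from h import *
save('scene2',grab_frame('scene'));crop('scene2','c4',150,60,310,180,5)
E
python3 -m jog '[[[0,0,-0.0005,0,0,0,0],[0,0,0.004,0,0,0,0],[0,0,0.004,0,0,0,0],[0,0,0.01,0,0,0,0],[0,0,0.04,0,0,0,0],[0,0,0.04,0,0,0,0],[0,0,0,0,0,0,0]]]'
python3 - <<'E'
from h import *
save('scene3',grab_frame('scene'));crop('scene3','c5',150,60,310,180,5)
E
```

```text
t: 3.98
eef_pos: [0.5576, -0.2749, 0.2418]
ee_rot: [-3.139, 0.006, -2.959]
force: [-0.2, 0.2, -0.1]
width: 0.0004
```

View pics/c4.png

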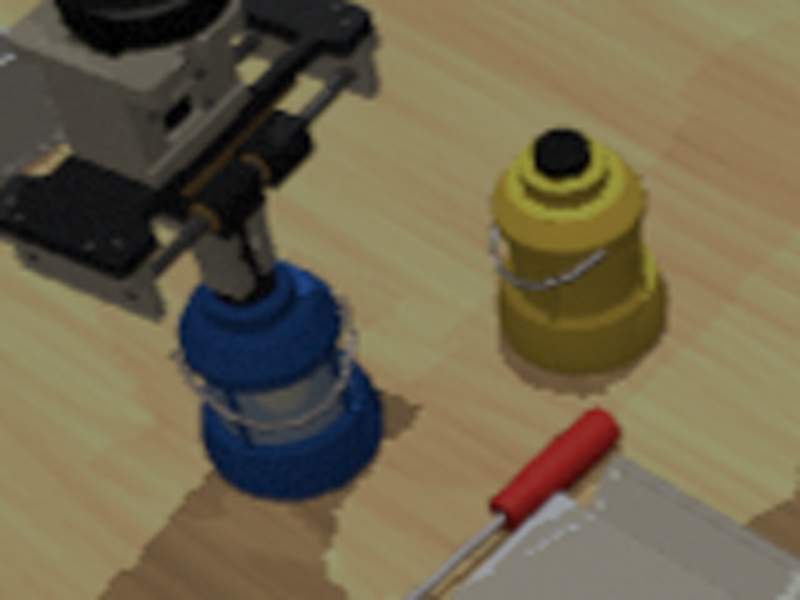

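View pics/c5.png

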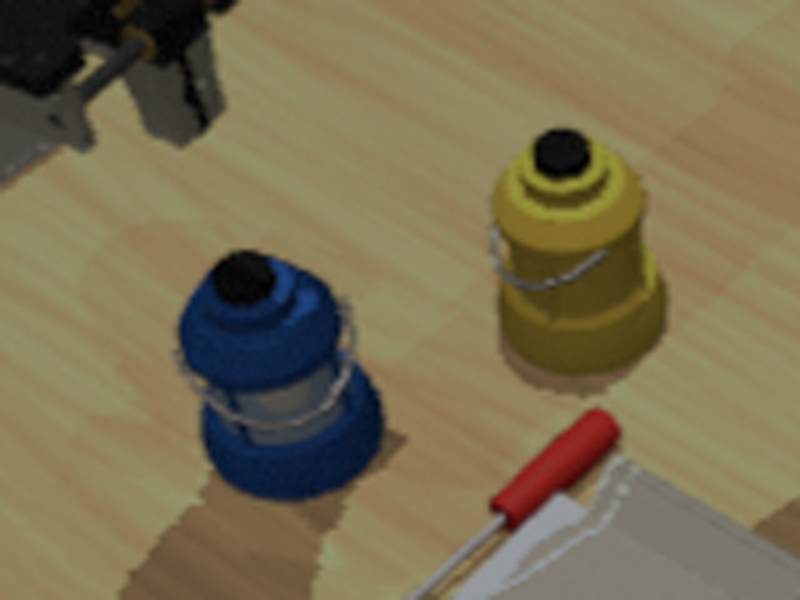

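The button was pressed and sprang back, and the lantern has not moved. To confirm the press used the full 6 mm travel, I'll probe for where contact begins.

```bash

python3 -m jog '[[[0,0,-0.045,0,0,0,0],[0,0,-0.038,0,0,0,0],[0,0,0,0,0,0,0],[0,0,0,0,0,0,0],[0,0,0,0,0,0,0]]]'
for i in 1 2 3 4 5; do python3 -m jog '[[[0,0,-0.0015,0,0,0,0],[0,0,0,0,0,0,0],[0,0,0,0,0,0,0]]]' | egrep 'eef|force'; done
```

```text
t: 4.65
eef_pos: [0.5567, -0.2747, 0.1566]
ee_rot: [-3.141, 0.002, -2.959]
force: [0.4, -0.6, 0.8]
width: 0.0005
eef_pos: [0.5559, -0.2745, 0.1538]
force: [-0.5, -0.7, -0.3]
eef_pos: [0.5558, -0.2745, 0.152]
force: [-0.2, -0.2, 0.4]
eef_pos: [0.556, -0.2745, 0.1507]
force: [0.6, 0.3, 0.8]
eef_pos: [0.556, -0.2745, 0.1492]
force: [0.5, -0.3, 2.5]
eef_pos: [0.5559, -0.2745, 0.1477]
force: [-0.0, 0.2, 2.9]
```

Contact begins at a TCP height of about 0.151 and the hard stop is at 0.145, so the first press used the full ~6 mm. I'll press to the stop once more since I'm on it, lift off, then move to the box.

```bash
python3 -m jog '[[[0,0,-0.002,0,0,0,0],[0,0,-0.002,0,0,0,0],[0,0,-0.0015,0,0,0,0],[0,0,0,0,0,0,0]]]'
python3 -m jog '[[[0,0,0.004,0,0,0,0],[0,0,0.006,0,0,0,0],[0,0,0.01,0,0,0,0],[0,0,0.04,0,0,0,0],[0,0,0.05,0,0,0,0],[-0.0145,0.0318,0,0,0,0.174,0],[-0.0145,0.0318,0,0,0,0.174,0],[-0.0145,0.0318,0,0,0,0.174,0],[-0.0145,0.0318,0,0,0,0.174,0],[-0.0145,0.0318,0,0,0,0.174,0],[-0.0145,0.0318,0,0,0,0.174,0],[-0.0145,0.0318,0,0,0,0.174,0],[-0.0145,0.0318,0,0,0,0.174,0],[0,0,0,0,0,0,0]]]'
python3 -m jog '[[[0,0,0,0,-0.157,0,0],[0,0,0,0,-0.157,0,0],[0,0,0,0,-0.157,0,0],[0,0,0,0,-0.157,0,0],[0,0,0,0,-0.157,0,0],[0,0,0,0,0,0,0]]]'
python3 - <<'E'
from h import *
s=monitor.get_state();print(s['q'])
save('top1',grab_frame('top'));save('w2',{**grab_frame('wrist'),'view':np.eye(4)})
E
```

```text
t: 7.02
eef_pos: [0.5561, -0.2746, 0.1449]
ee_rot: [-3.14, 0.001, -2.959]
force: [-6.0, 4.4, 22.7]
width: 0.0007
t: 8.78
eef_pos: [0.4389, -0.0187, 0.2524]
ee_rot: [-3.141, 0.001, -1.563]
force: [0.4, -0.6, 0.2]
width: 0.0006
t: 9.52
eef_pos: [0.4691, -0.0471, 0.3148]
ee_rot: [-2.441, 0.032, -1.543]
force: [-0.2, -0.3, -1.5]
width: 0.0002
[ 0.41955427 -0.43583884 -1.01541506  0.62775763 -0.39015573  0.6551738 ]
```

View pics/w2.png

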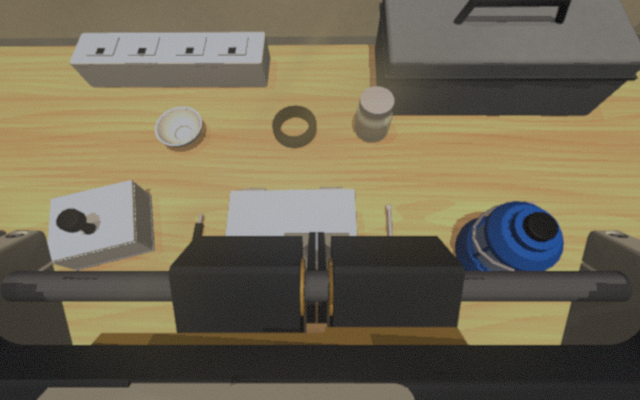

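The tilted pose ran into the joint 3 fold limit. I'll move outward while recording joint readings, so I can fit a kinematic model and choose reachable poses.

```bash
cat > rec.py <<'E'
from station import monitor
import json
s=monitor.get_state();open('rec.jsonl','a').write(json.dumps({k:list(map(float,s[k])) for k in('q','eef_pos','ee_rot')})+'\n')
E
python3 rec.py
python3 -m jog '[[[0.03,0.015,0,0,0,0,0],[0.03,0.015,0,0,0,0,0],[0.03,0,0,0,0,0,0],[0,0,0,0,0,0,0]]]';python3 rec.py
python3 -m jog '[[[0,0,-0.03,0,0.17,0,0],[0,0,-0.03,0,0.17,0,0],[0,0,0,0,0,0,0]]]';python3 rec.py
python3 -m jog '[[[-0.03,0,0,0,0,0,0],[-0.03,0,0,0,0,0,0],[0,0,0,0,0,0,0]]]';python3 rec.py
cat rec.jsonl
```

```text
t: 10.12
eef_pos: [0.5607, -0.0146, 0.3109]
ee_rot: [-2.449, 0.029, -1.539]
force: [-0.3, 0.2, -0.5]
width: 0.0002
t: 10.5
eef_pos: [0.5655, -0.0231, 0.2651]
ee_rot: [-2.721, 0.026, -1.562]
force: [0.9, -0.4, 0.2]
width: 0.0004
t: 10.88
eef_pos: [0.5023, -0.0259, 0.2671]
ee_rot: [-2.714, 0.023, -1.561]
force: [0.8, -0.1, -0.0]
width: 0.0006
{"q": [0.422694919107422, -0.4331414076402343, -1.0162371177213956, 0.6267012504708983, -0.3921074741858793, 0.6543816455322126], "eef_pos": [0.46882132740468313, -0.046221411919863245, 0.312627450134621], "ee_rot": [-2.445823644140959, 0.030820341295819675, -1.5419242789169683]}
{"q": [0.33569557774339204, -0.21764954411889803, -0.9324658273708932, 0.7635271225534445, -0.24792542846894736, 0.5680086708056278], "eef_pos": [0.560685949313385, -0.014570476072834224, 0.31088711933665486], "ee_rot": [-2.4490828822993214, 0.029323470629489812, -1.5392541483877318]}
{"q": [0.38098132696690284, -0.05856020824885465, -0.621567988910596, 0.22020558949090485, -0.6167267265259717, 1.038865229374078], "eef_pos": [0.5655499710541442, -0.023138976222147417, 0.2651405996484417], "ee_rot": [-2.721363784441789, 0.02568877790054458, -1.5615364660378794]}
{"q": [0.4461059195665128, -0.19175381489972412, -0.7462923658327922, 0.26674740068574954, -0.6332334216016526, 0.9449421828247527], "eef_pos": [0.5022625003594751, -0.02591767758550364, 0.26706788769335527], "ee_rot": [-2.714055004801973, 0.023109987815046473, -1.5605306325213482]}
```

```bash
cat > kin.py <<'E'
import numpy as np,json
from scipy.optimize import least_squares
from scipy.spatial.transform import Rotation as Ro
X=lambda a:Ro.from_euler('x',a);Y=lambda a:Ro.from_euler('y',a);Z=lambda a:Ro.from_euler('z',a)
data=[(np.array(d['q']),np.array(d['eef_pos']),np.array(d['ee_rot'])) for d in map(json.loads,open('rec.jsonl'))]
data+= [(np.array([-.89,.359,.012,0,-1.224,-.288]),np.array([.2582,-.6232,.2507]),np.array([-3.14145,-.0015,1.96356])),
 (np.array([-0.143885,.3097315,-.1999533,.00065464,-1.0601949,.3256375]),np.array([.55481848,-.27439192,.19265]),np.array([-3.140758,.000685,-2.9595]))]
def fk(q,p,s=(1,1)):
    a,b,h,lx,lz,fx,fy,fz,d=p[:9]
    R1=Z(q[0]);R2=R1*Y(q[1]);R3=R2*Y(-q[2]);R5=R3*X(s[0]*q[3])*Y(-q[4])
    pos=R1.apply([a,b,h])+R2.apply([lx,0,lz])+R3.apply([fx,fy,fz])+R5.apply([d,0,0])
    return pos,R5*X(s[1]*q[5])
def res(p,s):
    o=[]
    for q,x,e in data:
        P,R=fk(q,p,s);Q=R*Ro.from_rotvec(p[9:12]);o+=list(P-x)+list(.3*(Q.inv()*Ro.from_euler('xyz',e)).as_rotvec())
    o+=list(1e-3*(p[:9]-P0[:9]));return o
P0=np.array([0,-.19,.35,0,.4,.35,0,0,.3,0,0,0.])
def fit():
    best=None
    for s in[(1,1),(1,-1),(-1,1),(-1,-1)]:
        for g in([0,0,0],[0,1.57,0],[1.2,1.2,1.2],[-1.2,1.2,-1.2],[1.2,-1.2,1.2]):
            p=P0.copy();p[9:]=g
            r=least_squares(res,p,args=(s,))
            if best is None or r.cost<best[0]:best=(r.cost,r.x,s)
    return best
if __name__=='__main__':
    np.set_printoptions(precision=4,suppress=True)
    c,p,s=fit();print(c,p,s);print(np.array(res(p,s))[:-9].reshape(-1,6));np.savez('kin.npz',p=p,s=s)
E
python3 kin.py
```

```text
0.0024232281999585423 [ 0.1463 -0.1844  0.1607  0.0832  0.512   0.2343  0.0056  0.0194  0.3179
  0.      1.571  -0.    ] (-1, -1)
[[ 0.0024 -0.0161 -0.009  -0.     -0.0001 -0.    ]
 [-0.0096 -0.0398 -0.0158 -0.     -0.0001 -0.    ]
 [ 0.0092  0.0174  0.0128 -0.     -0.0001 -0.    ]
 [ 0.0132  0.0192  0.0161 -0.     -0.0001 -0.    ]
 [-0.0001  0.0204 -0.0192  0.      0.0003  0.    ]
 [ 0.0092  0.0117  0.0151 -0.     -0.0001 -0.    ]]
```

```bash
sed -i 's/a,b,h,lx,lz,fx,fy,fz,d=p\[:9\]/a,b,h,lx,lz,fx,fy,fz,d=p[:9];gy,gz,dz=p[12:15]/; s/R5=R3\*X(s\[0\]\*q\[3\])\*Y(-q\[4\])/R4=R3*X(s[0]*q[3]);R5=R4*Y(-q[4])/; s/+R5.apply(\[d,0,0\])/+R4.apply([0,gy,gz])+R5.apply([d,0,dz])/; s/,0,0,0\.\])/,0,0,0.,0,0,0])/; s/p\[9:\]=g/p[9:12]=g/; s/list(1e-3\*(p\[:9\]-P0\[:9\]))/list(1e-3*(p-P0)[[0,1,2,3,4,5,6,7,8,12,13,14]])/; s/\[:-9\]/[:-12]/' kin.py; python3 kin.py
```

```text
1.7355328993373125e-07 [ 0.0023 -0.0955  0.1969  0.0005  0.6011  0.4601  0.0945  0.0004  0.3529
  0.      1.571  -0.     -0.1907  0.0002  0.0001] (-1, -1)
[[-0.0001 -0.     -0.0001 -0.     -0.0001 -0.    ]
 [ 0.0001 -0.      0.0001 -0.     -0.0001 -0.    ]
 [ 0.      0.0001  0.     -0.     -0.0001 -0.    ]
 [ 0.      0.0001  0.     -0.     -0.0001 -0.    ]
 [-0.0001 -0.0001  0.0001  0.      0.0003  0.    ]
 [-0.0001  0.     -0.0001 -0.     -0.0001 -0.    ]]
```

```bash
cat > ik.py <<'E'
from kin import *
D=np.load('kin.npz');p=D['p'];s=D['s'];T=Ro.from_rotvec(p[9:12])
lo=np.array([-3.07,-1.43,-1.02,-3.03,-3.05,-3.03]);hi=np.array([3.07,2.12,1.25,1.67,0,3.03])
def pose(psi,th,roll): # tool z heading psi, down th; roll=0 camera up
    z=np.array([np.cos(psi)*np.cos(th),np.sin(psi)*np.cos(th),-np.sin(th)])
    x=np.array([np.sin(psi),-np.cos(psi),0]);y=np.cross(z,x)
    return Ro.from_matrix(np.c_[x,y,z])*Ro.from_euler('z',roll)
def tcp(q):
    P,R=fk(q,p,s);return P,R*T
def ik(tip,R,starts):
    P=np.array(tip)-R.apply([0,0,.025]);best=None
    for q0 in starts:
        r=least_squares(lambda q:np.r_[(tcp(q)[0]-P)*10,(tcp(q)[1].inv()*R).as_rotvec()],np.clip(q0,lo+.01,hi-.01),bounds=(lo,hi))
        if best is None or r.cost<best.cost:best=r
    return best.x,best.cost
E
cat > scan.py <<'E'
from ik import *
import sys
st=[[.4,-.2,-.75,.27,-.63,.94],[.4,-.2,-.75,.8,-.4,-1],[.2,0,-.5,-.8,-.6,1]]
for tip in([.505,-.01,.055],[.63,-.01,.17]):
  print(tip)
  for roll in(0,np.pi):
    for th in(0,20,35,45,55):
      row=[]
      for psi in(-60,-40,-20,0,20,40,60):
        q,c=ik(tip,pose(np.radians(psi),np.radians(th),roll),st)
        row.append('ok' if c<1e-6 else '%.2f'%c)
      print(roll>1,th,row)
E
python3 scan.py
```

```text
[0.505, -0.01, 0.055]
False 0 ['0.00', '0.09', '0.26', '0.35', '0.38', '0.44', '0.51']
False 20 ['0.01', '0.12', '0.14', '0.11', '0.13', '0.18', '0.25']
False 35 ['0.01', '0.10', '0.05', '0.02', '0.03', '0.06', '0.11']
False 45 ['0.01', '0.07', '0.02', '0.00', '0.00', '0.02', '0.05']
False 55 ['0.00', '0.03', '0.03', '0.01', 'ok', '0.00', '0.01']
True 0 ['0.00', '0.09', '0.01', 'ok', 'ok', 'ok', 'ok']
True 20 ['0.01', '0.12', '0.09', '0.02', 'ok', 'ok', 'ok']
True 35 ['0.01', '0.09', '0.02', '0.00', 'ok', 'ok', 'ok']
True 45 ['0.01', '0.04', '0.01', 'ok', 'ok', 'ok', 'ok']
True 55 ['0.00', '0.02', 'ok', '0.01', 'ok', 'ok', 'ok']
[0.63, -0.01, 0.17]
False 0 ['ok', '0.04', '0.20', '0.19', '0.21', '0.26', '0.29']
False 20 ['ok', '0.02', '0.07', '0.03', '0.05', '0.08', '0.13']
False 35 ['ok', '0.00', '0.03', '0.00', '0.00', '0.01', '0.04']
False 45 ['ok', '0.00', '0.02', '0.02', 'ok', 'ok', '0.01']
False 55 ['ok', 'ok', '0.00', '0.00', 'ok', 'ok', '0.00']
True 0 ['ok', '0.04', '0.04', 'ok', 'ok', 'ok', 'ok']
True 20 ['ok', '0.02', '0.05', 'ok', 'ok', 'ok', 'ok']
True 35 ['ok', '0.00', '0.01', '0.00', 'ok', 'ok', 'ok']
True 45 ['ok', '0.00', '0.00', '0.02', 'ok', 'ok', 'ok']
True 55 ['ok', 'ok', '0.00', '0.00', 'ok', 'ok', 'ok']
```

```bash
cat > scan2.py <<'E'
from ik import *
np.set_printoptions(precision=2,suppress=True)
rng=np.random.default_rng(0)
st=[[.4,-.2,-.75,.27,-.63,.94],[.4,-.2,-.75,.27,-.63,-2.2]]+[list(rng.uniform([-.3,-1,-1,-2,-1.5,-3],[1,.6,.5,1.6,0,3])) for _ in range(6)]
for tip in([.495,-.02,.05],[.63,-.02,.17]):
  print(tip)
  for roll in(0,np.pi):
    for th in(35,45,52):
      for psi in(0,15,30,45):
        q,c=ik(tip,pose(np.radians(psi),np.radians(th),roll),st)
        print(roll>1,th,psi,'ok' if c<1e-6 else '%.3f'%c,q)
E
python3 scan2.py
```

```text
[0.495, -0.02, 0.05]
False 35 0 0.001 [-0.79  0.39 -1.02 -2.22 -0.83 -1.75]
False 35 15 ok [-0.72  0.35 -0.83 -1.86 -0.79 -2.03]
False 35 30 ok [-0.64  0.36 -0.67 -1.55 -0.85 -2.25]
False 35 45 ok [-0.58  0.41 -0.54 -1.32 -0.97 -2.34]
False 45 0 ok [-0.39  0.14 -0.79 -1.94 -0.29 -2.48]
False 45 15 ok [-0.33  0.16 -0.7  -1.54 -0.4  -2.74]
False 45 30 ok [-0.37  0.22 -0.62 -1.32 -0.6  -2.72]
False 45 45 ok [-0.39  0.29 -0.53 -1.16 -0.79 -2.66]
False 52 0 0.003 [ 0.02  0.11 -0.72 -1.41 -0.    2.96]
False 52 15 ok [ 0.13  0.11 -0.74 -0.93 -0.1   2.6 ]
False 52 30 0.000 [-0.09  0.15 -0.63 -1.   -0.42  3.03]
False 52 45 ok [-0.23  0.23 -0.53 -0.99 -0.67 -2.94]
True 35 0 0.001 [-0.78  0.39 -1.02 -2.22 -0.83  1.39]
True 35 15 ok [-0.72  0.35 -0.83 -1.86 -0.79  1.11]
True 35 30 ok [-0.64  0.36 -0.67 -1.55 -0.85  0.9 ]
True 35 45 ok [-0.58  0.41 -0.54 -1.33 -0.97  0.81]
True 45 0 ok [-0.39  0.14 -0.79 -1.94 -0.29  0.66]
True 45 15 ok [-0.33  0.16 -0.7  -1.54 -0.4   0.4 ]
True 45 30 ok [-0.37  0.22 -0.62 -1.32 -0.6   0.42]
True 45 45 ok [-0.39  0.29 -0.53 -1.16 -0.79  0.48]
True 52 0 0.003 [ 0.
[... 796 characters left out ...]
0.51  2.5 ]
False 52 45 ok [-0.09  0.2  -0.26 -0.73 -0.79  2.88]
True 35 0 0.000 [ 0.    0.07 -0.53 -1.47 -0.   -0.11]
True 35 15 ok [-0.18  0.1  -0.48 -1.37 -0.36  0.05]
True 35 30 ok [-0.31  0.18 -0.39 -1.28 -0.68  0.19]
True 35 45 ok [-0.37  0.28 -0.27 -1.17 -0.95  0.28]
True 45 0 0.017 [ 0.18  0.07 -0.6  -0.8  -0.   -0.89]
True 45 15 0.000 [ 0.27  0.07 -0.72 -0.26 -0.   -1.31]
True 45 30 ok [-0.08  0.13 -0.38 -0.89 -0.54 -0.31]
True 45 45 ok [-0.2   0.22 -0.26 -0.92 -0.83 -0.03]
True 52 0 0.009 [ 0.11  0.06 -0.96  1.13 -0.01 -2.79]
True 52 15 0.000 [ 0.27  0.07 -0.83  0.26 -0.01 -1.83]
True 52 30 ok [ 0.05  0.13 -0.4  -0.61 -0.51 -0.64]
True 52 45 ok [-0.09  0.2  -0.26 -0.73 -0.79 -0.26]
```

```bash
cat > sim.py <<'E'
from ik import *
np.set_printoptions(precision=3,suppress=True)
import sys
psi,th=np.radians(35),np.radians(45);y=-.045
R45=pose(psi,th,np.pi)
q=data[3][0]
P,R=tcp(q)
def pts(q):
    R1=Z(q[0]);R2=R1*Y(q[1]);R3=R2*Y(-q[2]);R4=R3*X(s[0]*q[3])
    e=R1.apply(p[:3])+R2.apply([p[3],0,p[4]]);f=e+R3.apply(p[5:8]);w=f+R4.apply([0,p[12],p[13]]);return e,f,w
way=[('down',[.47,-.075,.25],pose(psi,np.pi/2-1e-6,np.pi),1),
('tilt1',[.47,-.075,.25],pose(psi,np.radians(70),np.pi),1),('tilt',[.47,-.075,.25],R45,1),('W1',[.47,-.075,.16],R45,1),('W2',[.475,-.075,.05],R45,1),('c',[.515,y,.055],R45,1)]
for x,z in[(.523,.06),(.530,.091),(.543,.119),(.563,.141),(.591,.155),(.614,.158),(.637,.156)]:way.append(('l',[x,y,z],R45,1))
for n,t,RR,_ in way:
    q,c=ik(t,RR,[q]);e,f,w=pts(q);print(n,t,'%.1e'%c,q,'fore',f,'wrist',w)
E
python3 sim.py
```

```text
down [0.47, -0.075, 0.25] 1.2e-19 [ 0.257  0.009 -0.372  0.    -1.191 -1.217] fore [0.421 0.11  0.628] wrist [ 0.47  -0.075  0.628]
tilt1 [0.47, -0.075, 0.25] 2.2e-24 [ 0.109 -0.132 -0.468 -0.206 -0.936 -0.972] fore [0.356 0.038 0.642] wrist [ 0.364 -0.149  0.605]
tilt [0.47, -0.075, 0.25] 6.9e-24 [-0.337 -0.141 -0.459 -0.814 -0.911 -0.218] fore [ 0.335 -0.119  0.649] wrist [ 0.251 -0.228  0.517]
W1 [0.47, -0.075, 0.16] 2.5e-20 [-0.409  0.007 -0.533 -0.967 -0.821  0.063] fore [ 0.368 -0.161  0.562] wrist [ 0.251 -0.228  0.427]
W2 [0.475, -0.075, 0.05] 8.1e-26 [-0.52   0.262 -0.574 -1.198 -0.757  0.489] fore [ 0.405 -0.233  0.436] wrist [ 0.256 -0.228  0.317]
c [0.515, -0.045, 0.055] 5.1e-25 [-0.4    0.263 -0.541 -1.218 -0.692  0.399] fore [ 0.44  -0.187  0.446] wrist [ 0.296 -0.198  0.322]
l [0.523, -0.045, 0.06] 7.4e-30 [-0.384  0.258 -0.527 -1.204 -0.689  0.366] fore [ 0.446 -0.182  0.453] wrist [ 0.304 -0.198  0.327]
l [0.53, -0.045, 0.091] 6.1e-29 [-0.34   0.195 -0.508 -1.126 -0.691  0.227] fore [ 0.443 -0.158  0.49 ] wrist [ 0.311 -0.198  0.358]
l [0.543, -0.045, 0.119] 4.5e-30 [-0.296  0.152 -0.478 -1.057 -0.694  0.101] fore [ 0.445 -0.137  0.52 ] wrist [ 0.324 -0.198  0.386]
l [0.563, -0.045, 0.141] 5.2e-21 [-0.257  0.135 -0.439 -1.001 -0.695  0.001] fore [ 0.455 -0.121  0.543] wrist [ 0.344 -0.198  0.408]
l [0.591, -0.045, 0.155] 3.8e-20 [-0.225  0.148 -0.389 -0.962 -0.693 -0.072] fore [ 0.474 -0.11   0.557] wrist [ 0.372 -0.198  0.422]
l [0.614, -0.045, 0.158] 8.9e-25 [-0.208  0.173 -0.351 -0.948 -0.689 -0.102] fore [ 0.494 -0.105  0.559] wrist [ 0.395 -0.198  0.425]
l [0.637, -0.045, 0.156] 1.4e-26 [-0.195  0.206 -0.314 -0.943 -0.682 -0.117] fore [ 0.515 -0.103  0.557] wrist [ 0.418 -0.198  0.423]
```

```bash
python3 -m jog '[[[0,0,0,0,0.142,0,0],[0,0,0,0,0.142,0,0],[0,0,0,0,0.143,0,0],[-0.002,-0.003,0,0,0,-0.17,0],[-0.002,-0.003,0,0,0,-0.17,0],[-0.002,-0.003,0,0,0,-0.17,0],[-0.002,-0.003,0,0,0,-0.17,0],[-0.002,-0.003,0,0,0,-0.17,0],[-0.002,-0.003,0,0,0,-0.17,0],[-0.002,-0.003,0,0,0,-0.17,0],[-0.002,-0.003,0,0,0,-0.17,0],[-0.002,-0.003,0,0,0,-0.17,0],[-0.002,-0.003,0,0,0,-0.17,0],[-0.002,-0.003,0,0,0,-0.17,0],[-0.002,-0.003,0,0,0,-0.17,0],[-0.002,-0.003,0,0,0,-0.17,0],[-0.002,-0.003,0,0,0,-0.17,0],[-0.002,-0.003,0,0,0,-0.17,0],[0,0,0,0,0,0,0]]]'
cat > goal.py <<'E'
from ik import *
from station import monitor
import sys
np.set_printoptions(precision=4,suppress=True)
tip=np.array(eval(sys.argv[1]));psi,th=np.radians(eval(sys.argv[2]));R=pose(psi,th,np.pi)
st=monitor.get_state();C=Ro.from_euler('xyz',st['ee_rot'])
print('q',np.array(st['q']),'tip',st['eef_pos']+C.apply([0,0,.025]))
print('shift',tip-R.apply([0,0,.025])-st['eef_pos'],'rot',(R*C.inv()).as_rotvec())
E
python3 goal.py '[.47,-.075,.25]' '[35,45]'
```

```text
t: 13.25
eef_pos: [0.4745, -0.0709, 0.2672]
ee_rot: [-3.141, 0.028, 2.162]
force: [-0.3, 0.6, 0.0]
width: 0.0007
q [ 0.284   0.0094 -0.4018  0.0289 -1.1517 -1.2754] tip [ 0.4749 -0.0715  0.2423]
shift [-0.019  -0.0143  0.0004] rot [ 0.4658 -0.6333  0.0296]
```

```bash
python3 -m jog '[[[-0.003,-0.0024,0,0.078,-0.1055,0.005,0],[-0.003,-0.0024,0,0.078,-0.1055,0.005,0],[-0.003,-0.0024,0,0.078,-0.1055,0.005,0],[-0.003,-0.0024,0,0.078,-0.1055,0.005,0],[-0.003,-0.0024,0,0.078,-0.1055,0.005,0],[-0.003,-0.0024,0,0.078,-0.1055,0.005,0],[0,0,0,0,0,0,0],[0,0,0,0,0,0,0]]]'
python3 goal.py '[.475,-.075,.05]' '[35,45]'
python3 - <<'E'
from h import *
save('s4',grab_frame('scene'));save('w3',{**grab_frame('wrist'),'view':np.eye(4)})
E
```

```text
t: 14.25
eef_pos: [0.4562, -0.0857, 0.2669]
ee_rot: [2.363, -0.003, 2.183]
force: [-0.2, -0.5, 0.2]
width: 0.0002
q [-0.3349 -0.1371 -0.4555 -0.8062 -0.9136 -0.2251] tip [ 0.4705 -0.0756  0.2491]
shift [ 0.0044  0.0006 -0.1992] rot [ 0.0013 -0.0072 -0.0011]
```

View pics/s4.png

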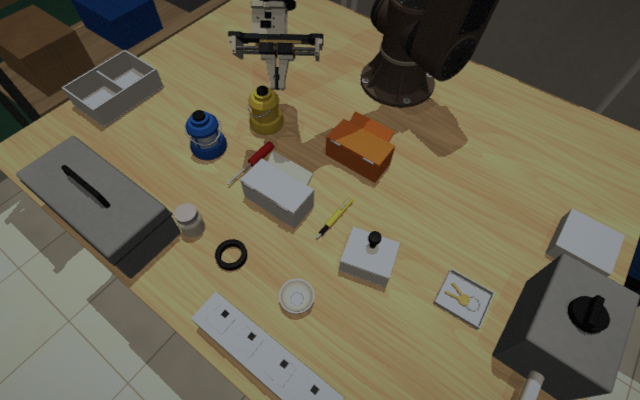

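View pics/w3.png

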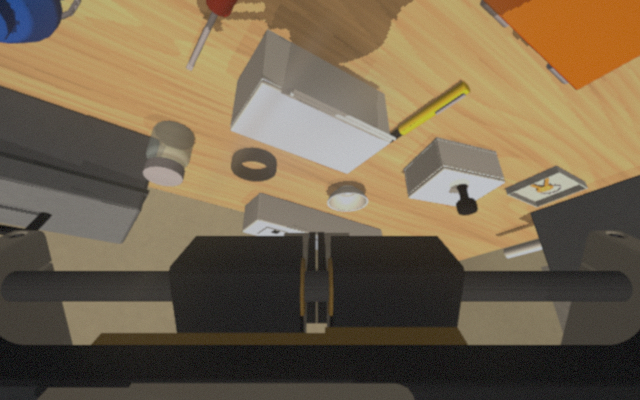

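```bash
python3 -m jog '[[[0.003,0.005,-0.036,0,0,0,0],[0.003,0.005,-0.036,0,0,0,0],[0.003,0.005,-0.036,0,0,0,0],[0.003,0.005,-0.02,0,0,0,0],[0,0,0,0,0,0,0]]]'
python3 goal.py '[.485,-.05,.068]' '[35,45]'
python3 - <<'E'
from h import *
save('s5',grab_frame('scene'));crop('s5','c6',190,60,350,180,5);save('w4',{**grab_frame('wrist'),'view':np.eye(4)})
E
```

```text
t: 14.98
eef_pos: [0.4679, -0.0627, 0.1375]
ee_rot: [2.362, -0.007, 2.188]
force: [-0.8, -0.5, 0.6]
width: 0.0003
q [-0.3722  0.0842 -0.5548 -1.0436 -0.7512  0.1501] tip [ 0.4822 -0.0524  0.1197]
shift [ 0.0026  0.0026 -0.0519] rot [-0.002  -0.0091 -0.0062]
```

View pics/c6.png

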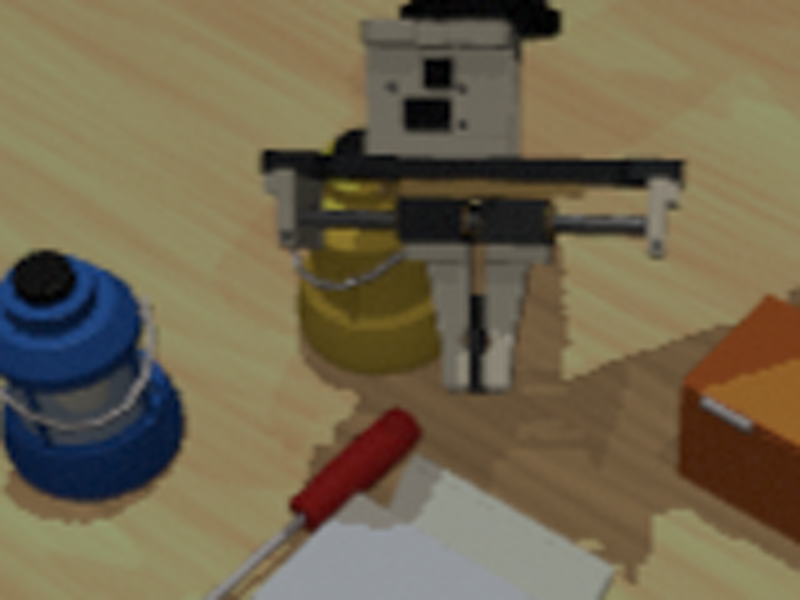

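View pics/w4.png

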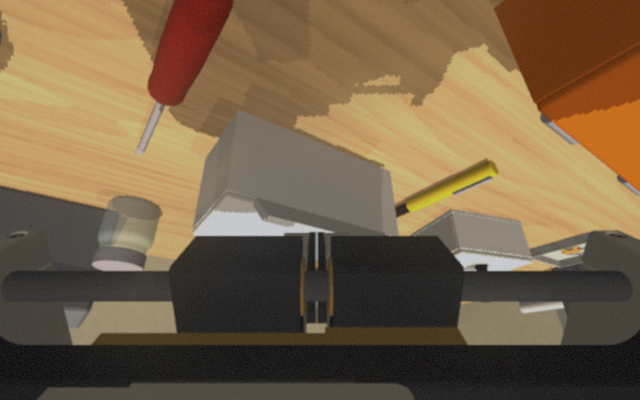

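```bash
python3 -m jog '[[[0.001,0.001,-0.02,0,0,0,0],[0.001,0.001,-0.016,0,0,0,0],[0.0,0.0,-0.014,0,0,0,0],[0,0,0,0,0,0,0]]]'
python3 goal.py '[.521,-.05,.068]' '[35,45]'
python3 - <<'E'
from h import *
save('s6',grab_frame('scene'));crop('s6','c7',190,80,350,200,5);save('t6',grab_frame('top'));crop('t6','c8',280,160,480,310,4)
E
```

```text
t: 15.58
eef_pos: [0.4705, -0.0626, 0.0894]
ee_rot: [2.36, -0.004, 2.184]
force: [0.6, 0.1, 0.7]
width: 0.0007
q [-0.4292  0.198  -0.5705 -1.1608 -0.7277  0.3547] tip [ 0.4848 -0.0524  0.0717]
shift [ 0.036   0.0024 -0.0037] rot [-0.0011 -0.0052 -0.0028]
```

View pics/c7.png

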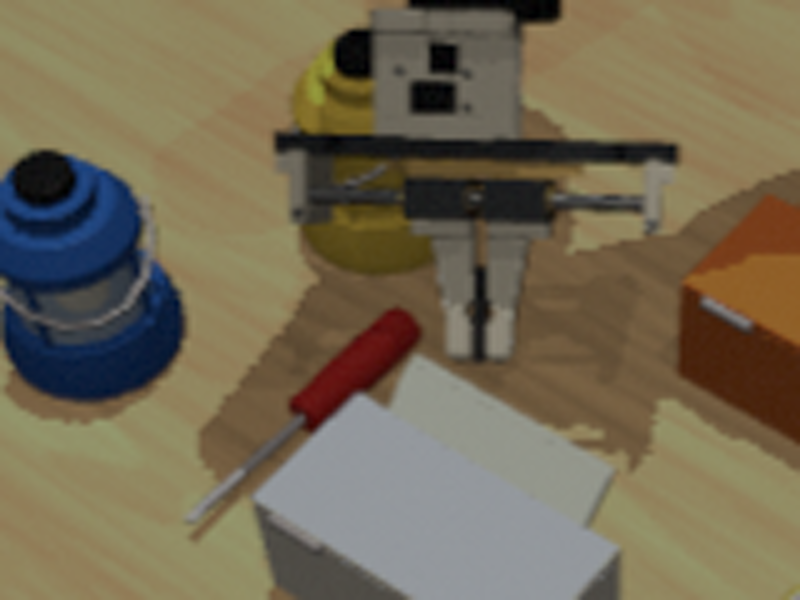

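View pics/c8.png

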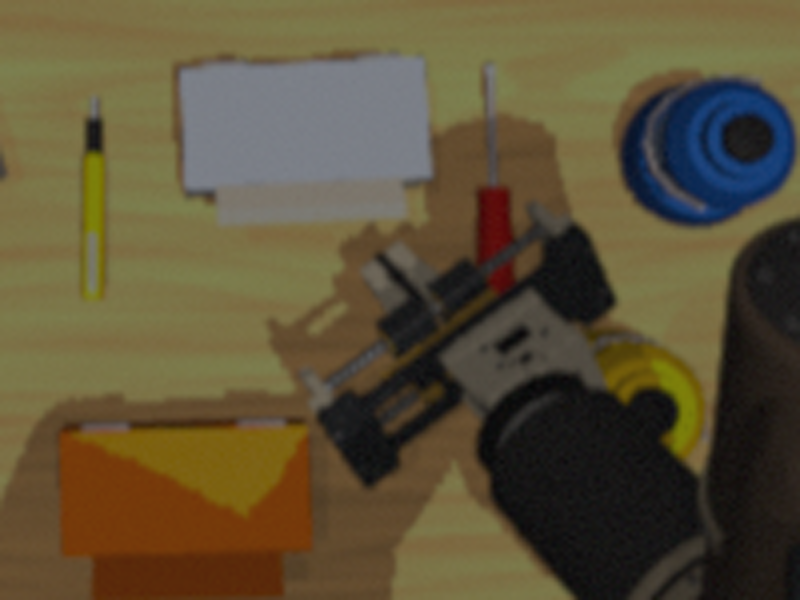

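```bash
python3 -m jog '[[[0.01,0.005,-0.002,0,0,0,0],[0.01,0.005,-0.001,0,0,0,0],[0.008,0.003,0,0,0,0,0],[0,0,0,0,0,0,0]]]'
python3 goal.py '[.521,-.04,.068]' '[35,45]'
python3 - <<'E'
from h import *
save('s7',grab_frame('scene'));crop('s7','c9',210,110,330,210,6)
E
```

```text
t: 16.18
eef_pos: [0.4987, -0.049, 0.086]
ee_rot: [2.36, -0.004, 2.185]
force: [-1.1, -0.4, -0.0]
width: 0.0003
q [-0.3693  0.2245 -0.5401 -1.1785 -0.69    0.3235] tip [ 0.5131 -0.0388  0.0682]
shift [ 0.0078 -0.0012 -0.0003] rot [-0.0014 -0.0052 -0.0033]
```

View pics/c9.png

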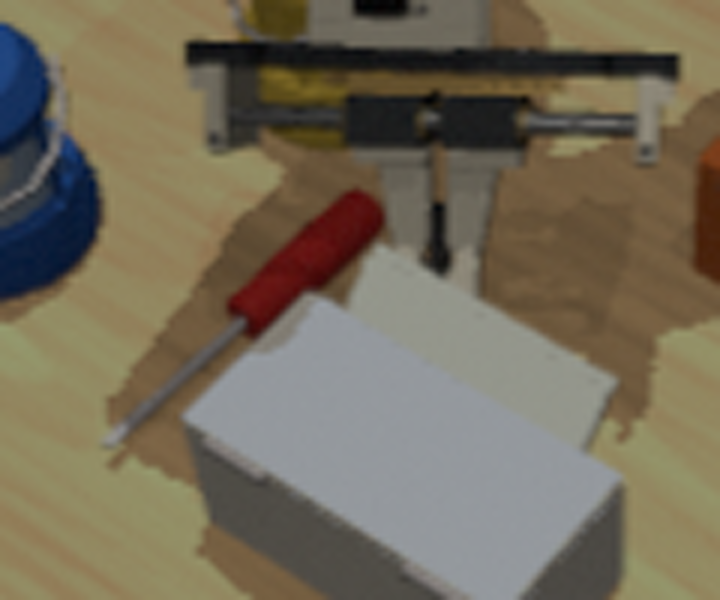

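The fingertips are under the lip. Now I'll move in slightly and push up.

```bash
python3 -m jog '[[[0.006,0.004,0,0,0,0,0],[0,0.003,0.006,0,0,0,0],[0,0,0,0,0,0,0]]]'
python3 -m jog '[[[0.002,0,0.008,0,0,0,0],[0.002,0,0.008,0,0,0,0],[0,0,0,0,0,0,0]]]'
python3 goal.py '[.530,-.03,.091]' '[35,45]'
python3 - <<'E'
from h import *
save('s8',grab_frame('scene'));crop('s8','c10',210,110,330,210,6)
E
```

```text
t: 16.6
eef_pos: [0.5047, -0.0424, 0.0928]
ee_rot: [2.359, -0.003, 2.184]
force: [-0.8, -0.4, -1.1]
width: 0.0003
t: 16.98
eef_pos: [0.5088, -0.0426, 0.1092]
ee_rot: [2.359, -0.002, 2.184]
force: [-1.3, -0.1, -1.1]
width: 0.0009
q [-0.3156  0.1773 -0.5246 -1.1267 -0.6776  0.2099] tip [ 0.5232 -0.0324  0.0914]
shift [ 0.0067  0.0025 -0.0005] rot [-0.0005 -0.0032 -0.0027]
```

View pics/c10.png

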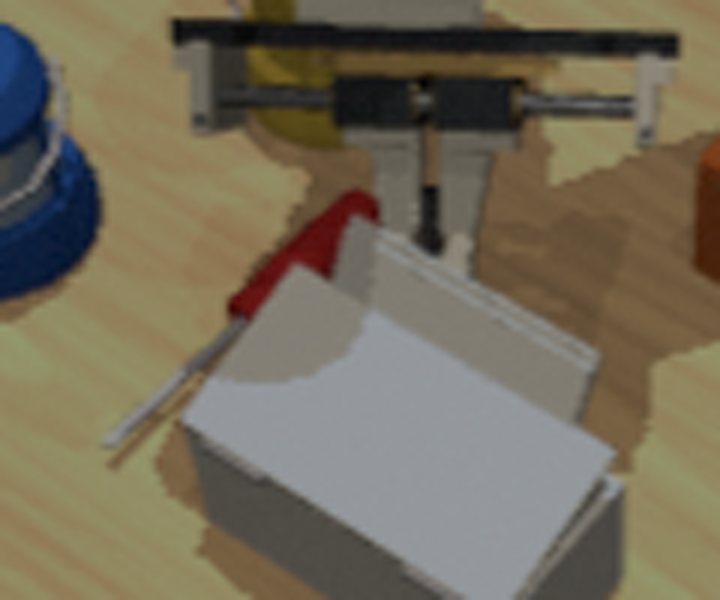

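The lid is lifting cleanly at about 15–20° with low force. I'll continue along the arc.

```bash
python3 -m jog '[[[0.006,0.001,0.008,0,0,0,0],[0.007,0,0.011,0,0,0,0],[0.008,0,0.011,0,0,0,0],[0.009,0,0.010,0,0,0,0],[0.010,0,0.009,0,0,0,0],[0,0,0,0,0,0,0]]]'
python3 goal.py '[.563,-.03,.141]' '[35,45]'
python3 - <<'E'
from h import *
save('s9',grab_frame('scene'));crop('s9','c11',190,80,340,200,5)
E
```

```text
t: 17.77
eef_pos: [0.549, -0.0415, 0.1577]
ee_rot: [2.359, -0.003, 2.184]
force: [-1.6, -0.8, 0.2]
width: 0.0003
q [-0.2243  0.1286 -0.4468 -0.9983 -0.6753 -0.0245] tip [ 0.5634 -0.0313  0.1399]
shift [-0.0005  0.0014  0.001 ] rot [-0.0008 -0.0036 -0.0026]
```

View pics/c11.png

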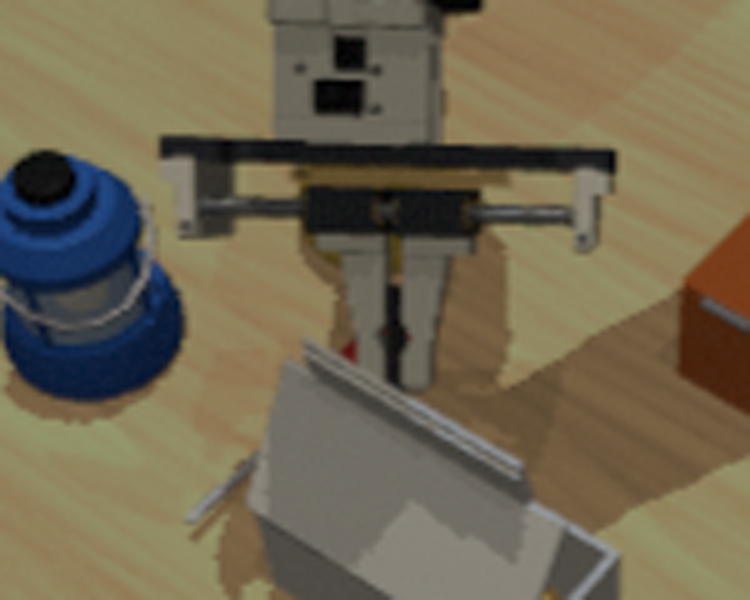

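```bash
python3 -m jog '[[[0.012,0,0.007,0,0,0,0],[0.013,0,0.005,0,0,0,0],[0.012,0,0.002,0,0,0,0],[0.011,0,0.001,0,0,0,0],[0.011,0,0,0,0,0,0],[0,0,0,0,0,0,0]]]'
python3 goal.py '[.637,-.03,.156]' '[35,45]'
python3 - <<'E'
from h import *
save('s10',grab_frame('scene'));crop('s10','c12',190,80,340,200,5)
E
```

```text
t: 18.58
eef_pos: [0.608, -0.0415, 0.1717]
ee_rot: [2.36, -0.004, 2.184]
force: [0.4, -0.5, 0.1]
width: 0.0005
q [-0.1743  0.1829 -0.3462 -0.9444 -0.6672 -0.1272] tip [ 0.6223 -0.0313  0.1539]
shift [0.0145 0.0014 0.002 ] rot [-0.0014 -0.0055 -0.0023]
```

View pics/c12.png

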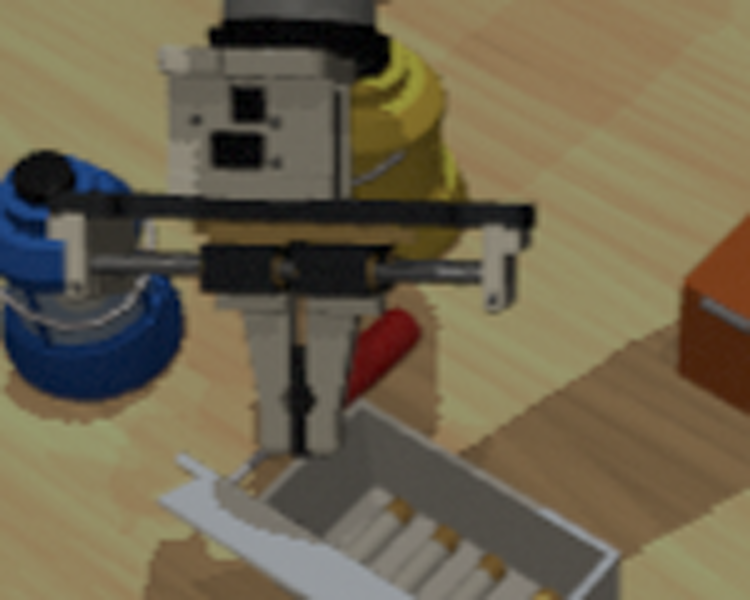

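The lid has gone past upright and tipped back off the finger. I'll retract and check.

```bash
python3 -m jog '[[[-0.02,-0.008,0.02,0,0,0,0],[-0.025,-0.01,0.03,0,0,0,0],[-0.03,0,0.03,0,0,0,0],[-0.03,0,0.03,0,0,0,0],[-0.02,0,0.01,0,0,0,0],[0,0,0,0,0,0,0],[0,0,0,0,0,0,0]]]'
python3 - <<'E'
from h import *
save('s11',grab_frame('scene'));save('t11',grab_frame('top'));crop('s11','c13',170,80,330,240,5)
i=cv2.imread('pics/c13.png');cv2.imwrite('pics/c13.png',cv2.resize(i,(600,600)))
s=monitor.get_state();print(s['force'])
E
```

```text
t: 19.5
eef_pos: [0.4824, -0.0596, 0.2918]
ee_rot: [2.359, -0.004, 2.183]
force: [0.4, -0.3, -0.8]
width: 0.0006
[-0.26140696 -0.02537727  0.61261148]
```

View pics/s11.png

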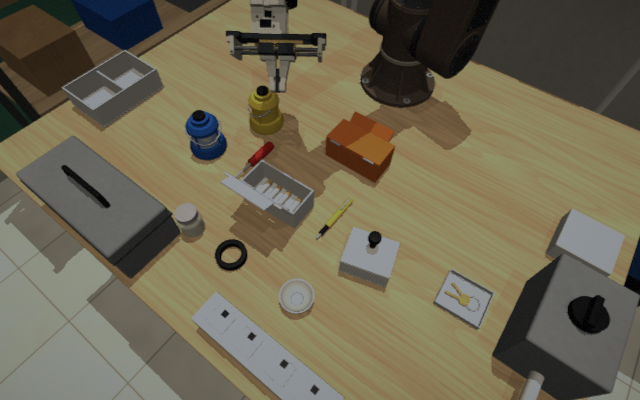

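View pics/c13.png

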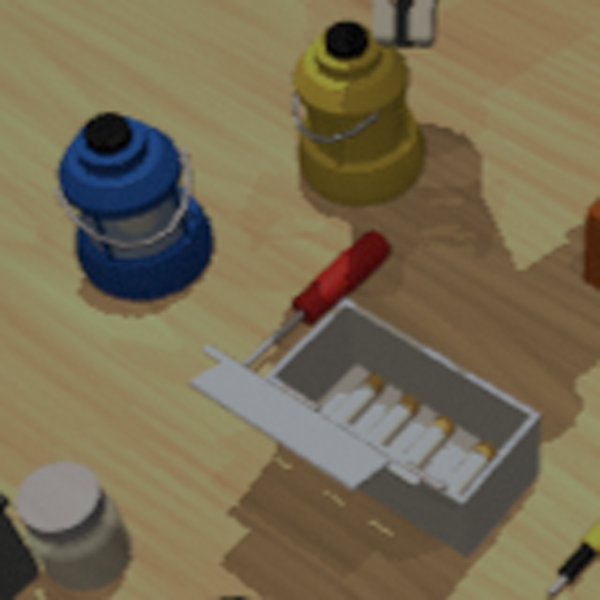

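View pics/t11.png

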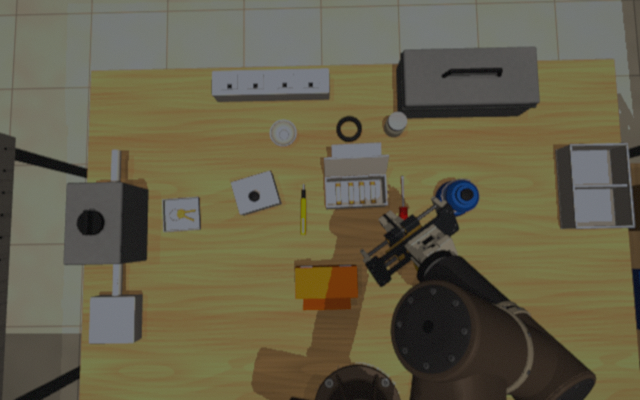

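The lid rests open on its stop, with the fuses visible. The blue lantern, yellow lantern, screwdriver, pen and everything else sit at the same pixels as at the start. The narrow box is shut and the robot touches nothing.

```bash
python3 -c "
from station import job_done;print(job_done())"
```

```text
the job is handed in; nothing more can be done
None
```

The job is done and handed in at about 19.6 s of the 48 s: the lantern button was pressed and sprang back, and the fuse-box lid lies open on its stop.

- **Lantern button:** I pressed it straight down with the closed fingertips to its hard stop at about 29 N and let it spring back. A check probe found contact starting about 6 mm above that stop, which matches full travel. From that probe I pressed to the stop once more (about 23 N), so the button was pressed fully twice. The lantern stands where it did.
- **Fuse-box lid:** I put the closed fingertips under the lip with the tool tilted 45° and pushed it up along its arc. No more than about 2 N showed at any reading. It went past upright, fell back and stayed there after I backed off.
- **What went wrong:** my first tilted approach, still in free air, ran into joint 3's range limit. I fitted the arm's kinematics from its own readings and approached from another heading instead; nothing was touched.
- **Final check:** in the last pictures the narrow box is shut, and the look-alikes and loose items are where they were, judged by eye. The arm was clear with about zero force. My estimate of the button's height from the pictures was about 6 mm lower than the height found by touch.

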